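# Fish a dropped bush out from under the feeder track with tongs

### The arm

A 6-joint arm with a two-finger parallel gripper is mounted at the origin on the work surface. World frame = base frame: x ahead of the robot, y to its left, z up, the work surface at z = 0. Lengths are in m, angles in degrees, forces in N, time in s.
With the tool pointing down it reaches from about 0.3 to 0.875 m from the base axis. Payload 4.2 kg.
Tool frame: the origin (TCP) lies midway between the tips of the shut fingers; the grasp point (between the pads) lies bot.pinch_z behind it (bot.pinch_z is the distance from the TCP to the grasp point, in m); z points along the fingers, y is the line along which they close (so a half turn about z gives the same grasp; the last joint's range is limited). The gripper opens to 85 mm and grips with 20 to 120 N. Pads are 22 mm wide; open, the fingers measure 114 mm over their backs; the gripper's body (76 mm by 85 mm) begins 54 mm behind the grasp point. The pads swing forward as they close: fully open they stand 13 mm farther back than shut.
Start: joints at [69.5, 18.312, 89.639, -0, 72.044, -1.146], TCP at [0.191, 0.543, 0.231] pointing down, gripper open.
Joint ranges: [-177.97, 177.97], [-48.28, 115.42], [12.27, 149.76], [-77.06, 257.06], [2.81, 150.46], [-146.56, 146.56]. Speed limits (degrees/s): [147.25, 147.25, 180, 180, 180, 180].

### API

Orientations are given as [roll, pitch, yaw] about the fixed x, y, z axes, in that order (R = Rz(yaw) Ry(pitch) Rx(roll)).
In Python, from plant import bot gives the robot as it stands.
- The arm moves only by the tool servo_tool, never from a script. Its argument "rows" is a list of rows, each a list of 4 numbers: the shift along the tool's x, y, z in m, then the turn about the tool's z in rad. A call has 1 to 5 rows; each row is the pose to reach, as a shift and turn from the pose commanded when the call began, along the tool's axes at that moment; what a row does not reach only later rows make up. A row lasts 1/12 s, in which the tool goes at most 41.7 mm and 7.16 degrees, less where a joint would pass 70% of its speed; a pose out of reach is approached as far as the arm can. A call with a gripper value outside its range is refused whole. "hand" is the closure in counts, from 0 (fully open) to 255 (shut), set as the call begins (left out, the last holds). The fingers move at their own pace and stop on an object; "squeeze" is the grip in N (left out, the last holds). Time passes only in rows, so rows that repeat a pose let the fingers close. It gives the time, the measured TCP pose, the force, the opening and the grip force at its end, in the units of the state.
- bot.get_obs(): the state, without advancing time (a new reading comes with each control period).
- bot.capture(name): name is "side" or "top" or "wrist"; returns a dict with "color" (384x512x3 uint8, red, green, blue), "camera_matrix" (3x3 intrinsics, pixels), "eye" and "rotation" of the camera in the world. Camera axes: x right, y down, z forward; pixel columns grow to the right and rows downward; lengths in m; the calibration is good to about 2 mm. The wrist camera is an equidistant fisheye: a pixel r from the principal point sees the ray r / f radians off the axis. A picture is of the moment at which its call begins. There is no depth.
- bot.finish_job(): hands the job in; it is judged then, once.
Trained networks look in a picture, given as the dict that the camera call returned (one of the last four; its "shot" number tells which), for a name from the list of things; names that differ only in an ending like _2 or _b are one class to them, and where a whole thing is asked for, a point or a joint stands for the part that bears it (a point fixed in the world has none). Each returns a list of dicts, best first, with "confidence" (0 to 1); they miss things now and then, are a little off and sometimes report something else, mostly with a low value. They report only what shows in the picture. A call takes as long as a camera call.
- bot.search_frame(picture, name): "point" ([x, y, z] in m, in world coordinates, good to about 4 mm: the middle of the surface that is visible of it).
The state is a dict: "clock": time; "qpos": joint angles; "dq": joint speeds; "joint_torque": joint torques, N m; "tool_pos": TCP position; "tool_rot": TCP orientation; "ft_force": force on the tool from outside, world axes, zero at the start; "ft_torque": the same for the moment, N m; "finger_gap": opening from 0.0 (shut) to 1.0 (fully open); "grasp_force": force on a finger pad.
Only numpy, scipy, OpenCV 4.12 (cv2) and the standard library are available. Lean on these libraries where they do the work, as an engineer would, in place of code of your own. Each camera call takes 0.05 s, during which the arm holds its last target. There are 200 camera calls.

### The job

A steel bush has fallen off the linear feeder's track and lies on the base plate in the gap under it. Take up the spring tongs by their rubber grips, reach in under the track with the jaws, close them on the bush, draw it out without knocking the track and hold it up in the tongs, off everything else and at least 15 cm above the table. Do not touch the bush with the fingers, leave everything else where it lies, and finish while still holding the bush up steadily in the tongs.

Things in the scene. Friction and masses are not known exactly. Their poses are not given: they have to be found in the camera images.
- tongs: Steel spring tongs, 260 mm long, 120 g, lying flat, opening plane level. This body is the hinge block at the back; origin midway between the two black rubber grips, at the underside (table: z = 0). +x to the jaws, +y to the left arm. Grips: x -40 to 44 mm, z 0 to 30; over their outsides 53 mm wide at rest, 36 with 26 mm in the jaws, 26 shut. Hinge pin x = -105, back end -140.
- tongs_left: The tongs' left (+y) arm with its grip and jaw; origin on its hinge, x = -105, y = +6 mm of the tongs. A spring pushes both arms open, mirror-wise: about 6 N a side at the grips starts closing them, 8 N with the jaws 26 mm apart. Squeezed only part way (48 mm over the grips) they can be carried with the jaws still about 52 mm apart.
- tongs_right: The tongs' right (-y) arm, the mirror image; origin x = -105, y = -6 mm of the tongs.
- tongs_jaw (a point): Point midway between the jaw pads, 135 mm ahead of the tongs' origin, 15 mm above the underside. Flat rubber-lined pads: x 113 to 155 mm, z 2 to 28 mm of the tongs; clear gap 64 mm at rest (76 over the outsides), closing about 2.3 times as far as the grips, to zero; parallel when 26 mm apart.
- bush: The dropped bush: plain steel ring-shaped part, 26 mm diameter, 26 mm high, about 60 g, standing upright on the base plate in the gap under the track (more like it stand on the track and in the tub; only this one is under the track). At x 4 to 26, y -35 to 45 mm of the feeder. Origin: centre of its underside.
- bush_center (a point): Centre of the bush, 13 mm above its underside.
- feeder: Linear feeder, fixed. Origin on the table under the track's middle line; x across the track, away from the robot (yaw within 0.15 rad), y along it. Aluminium base plate: top at z = 12 mm, x -50 to 100, y -250 to 210 mm. Drive unit under the track y -238 to -100, x within 34; escapement stand y 114 to 194, x within 39, to 154 high. Between them an open gap under the track, y -100 to 114.
- track: The feeder's track, an aluminium channel bridging the gap: underside 100 mm above the table, bushes in it up to 136 mm, a sensor on it up to 161 mm. x -20 to 20 mm (sensor to 24), y -270 to 125 mm of the feeder. Origin on the underside, above the feeder's origin; same axes.
- spanner: Steel open-end spanner lying on the table beside the robot, 180 x 38 x 8 mm; origin at the middle of its underside, x to the open jaw.
- nut_back: Steel hex nut 27 mm across corners, 13 mm high, lying on the base plate behind the track, beyond the bush; origin: centre of underside.
- nut_side: Another such nut lying on the base plate behind the drive unit.
- hex_key: L-shaped hex key lying on the table in front of the feeder: long leg 76 mm along its x, short leg 26 mm to its +y at the +x end, 6 mm thick; origin under the middle of the long leg.
- tub: Grey plastic tub with spare bushes, 130 x 100 x 50 mm, on the table to the right; origin: centre of underside.
- screwdriver: Screwdriver with black handle, 200 mm, lying on the table at the left; 26 mm high; origin under its middle.
- oil_bottle: White oil bottle, 48 mm diameter, 130 mm tall, standing at the left rear; origin: centre of underside.

How it is judged (in metres and radians):
On the way, in this order (a step that is already met when the one before it is completed fails the run):
1. the tongs are taken up in the gripper, off the table (contact force between the fingers and tongs above 1 N and height (world z) of tongs above 0.01 m), for 0.2 s.
2. the jaws are in under the track, on both sides of the bush, and pinch it (contact force between each of tongs_left, tongs_right and bush above 0.5 N and x of bush_center in the frame of track between -0.035 and 0.045 m and z of bush_center in the frame of track below 0 m), for 0.1 s.
3. the bush is out from under the track, in the jaws (contact force between each of tongs_left, tongs_right and bush above 0.5 N and (x of bush_center in the frame of track below -0.05 m or x of bush_center in the frame of track above 0.06 m)), for 0.1 s.
At the end, for the whole second after the job is handed in: Both jaws pinch the bush (over 0.5 N each, within 30 mm of the jaw point); its underside is over 150 mm and the tongs over 100 mm above the table, still (under 0.05 m/s), clear of the feeder; the fingers hold the tongs (over 1 N), not the bush; other loose things moved under 30 mm (contact force between each of tongs_left, tongs_right and bush above 0.5 N and height (world z) of bush above 0.15 m and height (world z) of tongs above 0.1 m and contact force between the fingers and tongs above 1 N and distance between bush_center and tongs_jaw below 0.03 m and contact force between each of bush, tongs and feeder below 0.05 N and contact force between bush and the arm below 0.05 N and contact force between bush and the fingers below 0.05 N and linear speed of bush below 0.05 m/s and distance of each of spanner, nut_back, nut_side, hex_key, tub, screwdriver, oil_bottle from where it was at the start of the episode below 0.03 m); the arm keeps its last pose, push and grip.
It fails at once if the track is knocked (more than 6 N) (contact force between track and anything else above 6 N).
It fails at once if the bush is touched by the robot itself instead of the tongs (contact force between bush and the arm above 0.3 N or contact force between bush and the fingers above 0.3 N).
It fails at once if another loose thing is shoved out of its place (more than 30 mm) (distance of any of spanner, nut_back, nut_side, hex_key, tub, screwdriver, oil_bottle from where it was at the start of the episode above 0.03 m).
It also fails if it takes over 54 s, if anything falls off the work surface, if the arm or the gripper's body presses on something with over 40 N, if the wrist force passes 120 N, or if a joint passes its speed limit or range.

## Working session

There is one attempt and no reset: what is moved stays moved. The work goes in short steps, Python scripts to look and compute and a tool call to move; the robot and the scene stay as the last step left them, time stands still between calls to the robot, and variables do not carry over. Pictures are saved under pics/ and viewed, at most 12 in all, crops included, and the job is handed in when it is done.

Besides the shell and the picture viewer there is one more tool, called as name([rows], argument=value, ...), one row to a line, values as JSON. servo_tool: Moves the arm, as the interface text tells. Its arguments: {"type":"object","properties":{"rows":{"type":"array"},"hand":{"type":"number"},"squeeze":{"type":"number"}},"required":["rows"]}

```bash
ls; mkdir -p pics
python3 - <<'E'
from plant import bot
import cv2,numpy as np
o=bot.get_obs();print(o['clock'],o['tool_pos'],o['tool_rot'],bot.pinch_z)
for c in['top','side']:
    p=bot.capture(c);cv2.imwrite(f'pics/{c}0.png',p['color'][:,:,::-1])
    print(c,p['eye'],p['rotation'],p['camera_matrix'])
    for n in['tongs','tongs_left','tongs_right','bush','feeder','track','spanner','nut_back','hex_key','tub','screwdriver','oil_bottle']:
        print(n,[(np.round(d['point'],3).tolist(),round(d['confidence'],2)) for d in bot.search_frame(p,n)[:4]])
E
```

```text
pics
0.0 [0.19038524 0.54202695 0.23049327] [-1.79895357e+02 -1.60237531e-03  1.60645432e+02] 0.0187
top [0.44250296 0.01281741 1.6324883 ] [-175.36323743   -0.24734821  -88.91145247] [[433.98605528   0.         260.27768033]
 [  0.         433.98605528 202.25100881]
 [  0.           0.           1.        ]]
tongs [([0.378, 0.229, 0.025], 0.76)]
tongs_left [([0.382, 0.225, 0.024], 0.5), ([0.375, 0.249, 0.028], 0.47)]
tongs_right []
bush []
feeder [([0.652, -0.08, 0.01], 0.85)]
track [([0.645, -0.13, 0.127], 0.66)]
spanner [([0.415, -0.245, 0.005], 0.5)]
nut_back []
hex_key [([0.476, 0.013, 0.004], 0.63)]
tub [([0.518, -0.476, 0.02], 0.66)]
screwdriver [([0.48, 0.457, 0.021], 0.74)]
oil_bottle [([0.632, 0.411, 0.087], 0.49)]
side [ 0.16565505 -0.72736163  0.61909262] [-121.61848751   -0.27577966  -28.07702748] [[354.09703382   0.         252.98933467]
 [  0.         354.09703382 192.06966575]
 [  0.           0.           1.        ]]
tongs [([0.375, 0.183, 0.021], 0.55), ([0.47, 0.015, 0.007], 0.49)]
tongs_left [([0.363, 0.214, 0.026], 0.4)]
tongs_right [([0.409, 0.209, 0.025], 0.4), ([0.363, 0.213, 0.024], 0.27)]
bush [([0.652, -0.07, 0.03], 0.41), ([0.629, 0.4, 0.064], 0.37)]
feeder []
track [([0.641, -0.177, 0.122], 0.85)]
spanner [([0.408, -0.252, 0.002], 0.87)]
nut_back []
hex_key [([0.47, 0.014, 0.007], 0.55)]
tub [([0.52, -0.466, 0.03], 0.97)]
screwdriver [([0.471, 0.449, 0.016], 0.75)]
oil_bottle [([0.63, 0.402, 0.06], 0.85)]
```

View pics/top0.png

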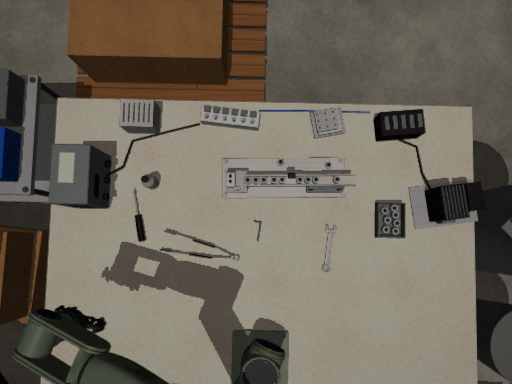

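View pics/side0.png

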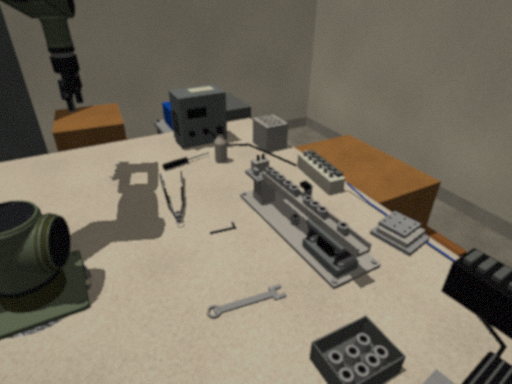

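Run:
```python
import cv2,numpy as np
a=cv2.imread('pics/top0.png');s=cv2.imread('pics/side0.png')
A=cv2.resize(a[222:272,155:255],None,fx=5,fy=5,interpolation=3)
B=cv2.resize(a[150:205,215:365],None,fx=5,fy=5,interpolation=3)
C=np.zeros((580,760,3),np.uint8);C[:250,:500]=A;C[255:530,:750]=B
cv2.imwrite('pics/c1.png',C)
cv2.imwrite('pics/c2.png',cv2.resize(s[150:290,235:385],None,fx=4,fy=4,interpolation=3))
```

```text
(no output)
```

View pics/c1.png

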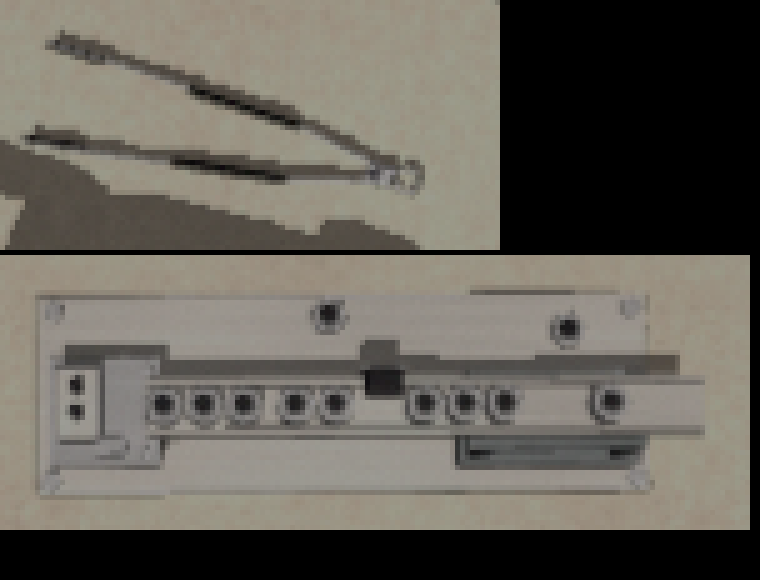

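View pics/c2.png

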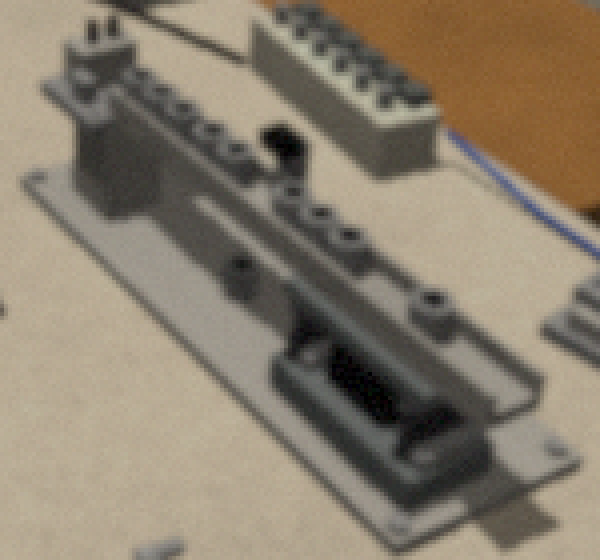

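```bash
cat > h.py <<'E'
import numpy as np
from scipy.spatial.transform import Rotation as R
def ray(eye,rpy,K,u,v,z):
    d=R.from_euler('xyz',rpy,degrees=True).as_matrix()@np.linalg.inv(K)@[u,v,1.]
    eye=np.array(eye);return eye+d*(z-eye[2])/d[2]
top=([0.44250296,0.01281741,1.6324883],[-175.36323743,-0.24734821,-88.91145247],np.array([[433.986,0,260.2777],[0,433.986,202.251],[0,0,1]]))
side=([0.16565505,-0.72736163,0.61909262],[-121.61848751,-0.27577966,-28.07702748],np.array([[354.097,0,252.989],[0,354.097,192.0697],[0,0,1]]))
E
python3 - <<'E'
from h import *
np.set_printoptions(precision=4,suppress=True)
A=lambda x,y,z:ray(*top,155+x/5,222+y/5,z)
B=lambda x,y,z:ray(*top,215+x/5,150+(y-255)/5,z)
c=[B(38,292,.012),B(648,292,.012),B(38,495,.012),B(645,492,.012)]
for i in c:print('corner',i)
for q in[(150,378),(705,378),(150,435),(705,435)]:print('track',B(*q,.13))
print('nutback',B(328,315,.025),'nutside',B(568,328,.025))
for n,q in dict(u0=(190,88),u1=(298,124),l0=(172,160),l1=(285,180)).items():print(n,A(*q,.03))
print('jaws',A(50,42,.028),A(28,132,.028),'back',A(424,178,.02),'pin',A(383,178,.02))
m=np.mean(c,axis=0)
y=(c[0]-c[1]+c[2]-c[3]);y/=np.linalg.norm(y);x=np.array([y[1],-y[0],0]);o=m-.025*x+.02*y
print('feeder o',o,'yaw',np.degrees(np.arctan2(x[1],x[0])))
for z,q in[(.038,(240,262)),(.012,(240,298)),(.025,(240,278))]:
    p=ray(*side,235+q[0]/4,150+q[1]/4,z);print('bush',p,(p-o)@x,(p-o)@y)
# side check feeder corners
for q in[(22,182),(400,550),(578,462)]:print('sidecorner',ray(*side,235+q[0]/4,150+q[1]/4,.012))
E
```

```text
corner [0.7412 0.1538 0.012 ]
corner [ 0.7503 -0.3072  0.012 ]
corner [0.5873 0.1498 0.012 ]
corner [ 0.5984 -0.3055  0.012 ]
track [0.6603 0.0638 0.13  ]
track [ 0.6679 -0.324   0.13  ]
track [0.6202 0.0629 0.13  ]
track [ 0.6278 -0.324   0.13  ]
nutback [ 0.7257 -0.0649  0.025 ] nutside [ 0.7194 -0.2448  0.025 ]
u0 [0.4301 0.2531 0.03  ]
u1 [0.4052 0.173  0.03  ]
l0 [0.3772 0.2646 0.03  ]
l1 [0.3642 0.1814 0.03  ]
jaws [0.4619 0.3576 0.028 ] [0.3956 0.3713 0.028 ] back [0.3671 0.08   0.02  ] pin [0.3666 0.1102 0.02  ]
feeder o [ 0.6439 -0.0578  0.012 ] yaw 1.2642104129467222
bush [ 0.6582 -0.0626  0.038 ] 0.014195955105893795 -0.005054322739652055
bush [ 0.6555 -0.0697  0.012 ] 0.011330660424083245 -0.012144159825898346
bush [ 0.6582 -0.0641  0.025 ] 0.014199464619093256 -0.006556713666686077
sidecorner [0.5868 0.1414 0.012 ]
sidecorner [ 0.6027 -0.3112  0.012 ]
sidecorner [ 0.7456 -0.3056  0.012 ]
```

servo_tool([
  [-0.03,-0.024,0.01,0.12],
  [-0.06,-0.048,0.02,0.24],
  [-0.09,-0.072,0.03,0.36],
  [-0.12,-0.096,0.04,0.48],
  [-0.15,-0.12,0.05,0.6],
], hand=0, squeeze=30)

```text
clock: 1.72
tool_pos: [0.2928, 0.3781, 0.181]
tool_rot: [180.0, -0.0, 126.0]
ft_force: [0.3, -0.1, -0.5]
finger_gap: 1.002
grasp_force: 0.0
```

```bash
cat >> h.py <<'E'
def go(o,target,yaw,rows=None):
    "shift in tool axes and turn to reach target with tool down, tool x at world yaw"
    M=R.from_euler('xyz',o['tool_rot'],degrees=True).as_matrix()
    t=(np.array(target)-o['tool_pos'])@M
    cy=np.degrees(np.arctan2(M[1,0],M[0,0]))
    d=-((yaw-cy+180)%360-180)
    print('t',o['clock'],'pos',np.round(o['tool_pos'],4),'rot',np.round(o['tool_rot'],2),'gap',o['finger_gap'],'F',np.round(o['ft_force'],1),'g',o['grasp_force'])
    print('shift',np.round(t,4),'turn',round(np.radians(d),3))
E
python3 - <<'E'
from h import *
from plant import bot
go(bot.get_obs(),[.3936,.216,.13],77.5)
E
```

```text
t 1.7167 pos [0.2928 0.3781 0.181 ] rot [179.96  -0.   125.98] gap 1.0015427402479486 F [ 0.3 -0.1 -0.5] g 0.0
shift [-0.1904 -0.0137  0.051 ] turn 0.846
```

servo_tool([
  [-0.038,-0.003,0.01,0.12],
  [-0.076,-0.006,0.02,0.24],
  [-0.114,-0.009,0.03,0.36],
  [-0.152,-0.011,0.04,0.48],
  [-0.19,-0.014,0.051,0.6],
])

```text
clock: 2.13
tool_pos: [0.3944, 0.2167, 0.1303]
tool_rot: [179.9, -0.0, 91.6]
ft_force: [1.0, 0.4, 0.8]
finger_gap: 0.996
grasp_force: 0.0
```

servo_tool([
  [0,0,0,0.12],
  [0,0,0,0.246],
  [0,0,0,0.246],
  [0,0,0,0.246],
])

```text
clock: 2.47
tool_pos: [0.3936, 0.2181, 0.1304]
tool_rot: [180.0, -0.0, 78.0]
ft_force: [0.4, -0.2, -0.2]
finger_gap: 1.003
grasp_force: 0.0
```

Run:
```python
from h import *
from plant import bot
import cv2
go(bot.get_obs(),[.3936,.216,.02],77.5)
p=bot.capture('wrist');cv2.imwrite('pics/w1.png',p['color'][:,:,::-1])
print(p['eye'],p['rotation'],p['camera_matrix'])
for n in['tongs','tongs_left','tongs_right']:
    print(n,[(np.round(d['point'],3).tolist(),round(d['confidence'],2)) for d in bot.search_frame(p,n)[:3]])
```

```text
t 2.4667 pos [0.3936 0.2181 0.1304] rot [ 1.7999e+02 -2.0000e-02  7.7950e+01] gap 1.0032906305391296 F [ 0.4 -0.2 -0.2] g 0.0
shift [-0.0021  0.0004  0.1104] turn 0.008
[0.40903631 0.29604284 0.27246856] [ 1.61930160e+02 -7.20739113e-03 -1.19843125e+01] [[297.31863964   0.         255.17239536]
 [  0.         297.31863964 192.90170407]
 [  0.           0.           1.        ]]
tongs []
tongs_left [([0.373, 0.258, 0.025], 0.68)]
tongs_right [([0.425, 0.25, 0.026], 0.76), ([0.391, 0.239, 0.028], 0.28)]
```

View pics/w1.png

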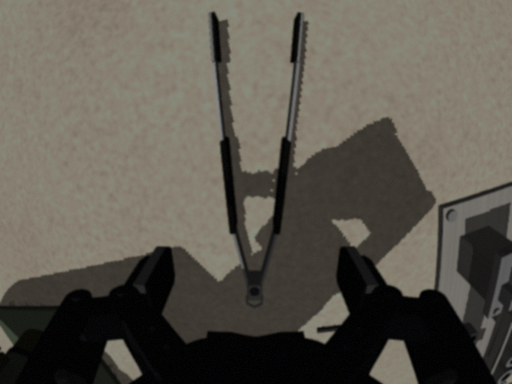

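```bash
cat >> h.py <<'E'
def fish(eye,rpy,K,u,v,z):
    a=np.array([(u-K[0,2])/K[0,0],(v-K[1,2])/K[1,1]]);th=np.hypot(*a)
    c=np.r_[a/th*np.sin(th),np.cos(th)]
    d=R.from_euler('xyz',rpy,degrees=True).as_matrix()@c
    eye=np.array(eye);return eye+d*(z-eye[2])/d[2]
E
python3 - <<'E'
from h import *
W=([.40903631,.29604284,.27246856],[161.93016,-.0072,-11.9843],np.array([[297.3186,0,255.1724],[0,297.3186,192.9017],[0,0,1]]))
P={n:fish(*W,*q,z) for n,q,z in[('lf',(226,139),.03),('lb',(234,233),.03),('rf',(286,139),.03),('rb',(277,233),.03),('pin',(254,291),.02),('lj',(212,13),.028),('rj',(299,13),.028)]}
for n in P:print(n,np.round(P[n],4))
g=(P['lf']+P['lb']+P['rf']+P['rb'])/4;j=(P['lj']+P['rj'])/2
for a,b in[(P['pin'],g),(P['pin'],j),(g,j)]:print(np.degrees(np.arctan2(*(b-a)[1::-1])),np.linalg.norm((b-a)[:2]))
print(g)
E
```

```text
lf [0.3789 0.2692 0.03  ]
lb [0.366  0.1853 0.03  ]
rf [0.4271 0.2589 0.03  ]
rb [0.404  0.1772 0.03  ]
pin [0.3684 0.1104 0.02  ]
lj [0.3901 0.3756 0.028 ]
rj [0.4593 0.361  0.028 ]
77.16329329645082 0.11517121224583304
77.69167076009064 0.2640258400209527
78.10045869555162 0.14886331389046767
[0.39399126 0.2226547  0.03      ]
```

servo_tool([
  [0,0,0.03,0.004],
  [0,0,0.06,0.004],
  [0,0,0.09,0.004],
  [0,0,0.112,0.004],
  [0,0,0.126,0.004],
])

```text
clock: 3.08
tool_pos: [0.3921, 0.218, 0.0023]
tool_rot: [-179.9, 0.1, 77.7]
ft_force: [1.0, 0.7, -0.9]
finger_gap: 0.998
grasp_force: 0.0
```

servo_tool([
  [0,0,0,0],
  [0,0,0,0],
  [0,0,0,0],
  [0,0,0,0],
], hand=90, squeeze=20)

```text
clock: 3.42
tool_pos: [0.3942, 0.2187, 0.0054]
tool_rot: [179.9, -0.1, 77.6]
ft_force: [-0.9, 0.1, 0.5]
finger_gap: 0.647
grasp_force: 0.2
```

servo_tool([
  [0,0,0,0],
  [0,0,0,0],
  [0,0,0,0],
  [0,0,0,0],
], hand=105)

```text
clock: 3.75
tool_pos: [0.3945, 0.2188, 0.0058]
tool_rot: [179.9, -0.1, 77.6]
ft_force: [-0.5, 0.6, 6.3]
finger_gap: 0.59
grasp_force: 7.2
```

servo_tool([
  [0,0,0,0],
  [0,0,0,0],
  [0,0,0,0],
], hand=112)

```text
clock: 4.0
tool_pos: [0.3948, 0.2188, 0.006]
tool_rot: [179.8, -0.2, 77.6]
ft_force: [-0.9, -0.6, 8.4]
finger_gap: 0.565
grasp_force: 8.1
```

servo_tool([
  [0,0,-0.01,0],
  [0,0,-0.025,0],
  [0,0,-0.045,0],
  [0,0,-0.06,0],
  [0,0,-0.06,0],
])

```text
clock: 4.42
tool_pos: [0.3954, 0.2191, 0.0673]
tool_rot: [179.7, -0.3, 77.6]
ft_force: [0.4, 1.4, -0.9]
finger_gap: 0.565
grasp_force: 5.9
```

Run:
```python
from h import *
from plant import bot
import cv2
go(bot.get_obs(),[.46,.08,.08],40)
p=bot.capture('wrist');cv2.imwrite('pics/w2.png',p['color'][:,:,::-1])
print(p['eye'],p['rotation'])
```

```text
t 4.4167 pos [0.3954 0.2191 0.0673] rot [179.68  -0.27  77.58] gap 0.5648599968382546 F [ 0.4  1.4 -0.9] g 5.906569685175782
shift [-0.1219  0.0931 -0.0128] turn 0.656
[0.41048643 0.29655883 0.20968697] [162.18236202  -0.31498492 -12.36196088]
```

View pics/w2.png

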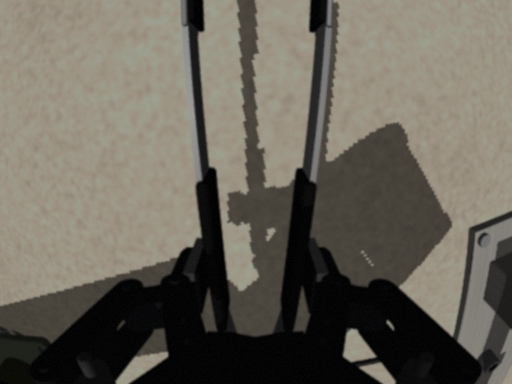

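Run:
```python
from h import *
K=np.array([[297.3186,0,255.1724],[0,297.3186,192.9017],[0,0,1]])
W=([.41048643,.29655883,.20968697],[162.18236,-.315,-12.362],K)
a=np.radians(77.6);ax=np.array([np.cos(a),np.sin(a),0])
o=np.array([.3954,.2191,0])
for z in(.06,.07,.08,.085,.09,.095,.1):
    l=fish(*W,183,30,z);r=fish(*W,330,30,z)
    l2=fish(*W,205,168,z);r2=fish(*W,307,168,z)
    print(z,'jawback w',np.linalg.norm(l-r),'x',((l+r)/2-o)@ax,'| grip w',np.linalg.norm(l2-r2),'x',((l2+r2)/2-o)@ax)
```

```text
0.06 jawback w 0.07385609746474354 x 0.11674439151040937 | grip w 0.0531598947839227 x 0.04441223542972662
0.07 jawback w 0.06892206095744143 x 0.11421558689532652 | grip w 0.049608490491089306 x 0.04671565876879915
0.08 jawback w 0.06398802445013936 x 0.1116867822802436 | grip w 0.04605708619825586 x 0.049019082107871724
0.085 jawback w 0.061521006196488294 x 0.11042237997270214 | grip w 0.04428138405183919 x 0.050170793777408046
0.09 jawback w 0.059053987942837255 x 0.10915797766516068 | grip w 0.04250568190542252 x 0.0513225054469443
0.095 jawback w 0.056586969689186174 x 0.10789357535761923 | grip w 0.04072997975900574 x 0.052474217116480565
0.1 jawback w 0.05411995143553514 x 0.10662917305007784 | grip w 0.038954277612589065 x 0.053625928786016866
```

servo_tool([
  [-0.015,0.005,0,0.06],
  [-0.035,0.011,0,0.16],
  [-0.057,0.018,0,0.27],
  [-0.08,0.025,0,0.38],
  [-0.103,0.032,0,0.49],
])

```text
clock: 4.88
tool_pos: [0.4017, 0.1096, 0.0634]
tool_rot: [-179.9, 0.1, 49.2]
ft_force: [0.1, -0.3, -1.2]
finger_gap: 0.562
grasp_force: 5.9
```

Run:
```python
from h import *
from plant import bot
go(bot.get_obs(),[.42,-.065,.067],0)
```

```text
t 4.8833 pos [0.4017 0.1096 0.0634] rot [-1.7994e+02  8.0000e-02  4.9230e+01] gap 0.5624645643484372 F [ 0.1 -0.3 -1.2] g 5.908397458697436
shift [-0.1202  0.1279 -0.0036] turn 0.859
```

servo_tool([
  [-0.018,0.019,0,0.11],
  [-0.036,0.038,0,0.22],
  [-0.054,0.057,0,0.33],
  [-0.072,0.077,0,0.44],
  [-0.09,0.096,0,0.55],
])

```text
clock: 5.3
tool_pos: [0.4164, -0.0214, 0.0634]
tool_rot: [-180.0, 0.1, 17.7]
ft_force: [0.9, -0.1, -1.0]
finger_gap: 0.557
grasp_force: 5.9
```

Run:
```python
from h import *
from plant import bot
go(bot.get_obs(),[.42,-.065,.067],0)
```

```text
t 5.3 pos [ 0.4164 -0.0214  0.0634] rot [-1.7997e+02  7.0000e-02  1.7670e+01] gap 0.5566398804950169 F [ 0.9 -0.1 -1. ] g 5.908627800818067
shift [-0.0098  0.0426 -0.0036] turn 0.308
```

servo_tool([
  [-0.003,0.014,0,0.1],
  [-0.006,0.028,0.005,0.2],
  [-0.01,0.042,0.015,0.3],
  [-0.01,0.042,0.02,0.3],
  [-0.01,0.042,0.02,0.3],
])

```text
clock: 5.72
tool_pos: [0.4189, -0.0632, 0.0427]
tool_rot: [-179.9, 0.2, 0.8]
ft_force: [-0.4, 0.5, -1.1]
finger_gap: 0.562
grasp_force: 5.9
```

Run:
```python
from h import *
from plant import bot
import cv2
go(bot.get_obs(),[.46,-.065,.026],0)
p=bot.capture('side');c=p['color'][:,:,::-1]
print(p['eye'],p['rotation'],p['camera_matrix'])
cv2.imwrite('pics/s2.png',cv2.resize(c[140:270,170:350],None,fx=4,fy=4,interpolation=3))
for n in['bush','tongs_left','tongs_right','tongs']:
    print(n,[(np.round(d['point'],3).tolist(),round(d['confidence'],2)) for d in bot.search_frame(p,n)[:3]])
```

```text
t 5.7167 pos [ 0.4189 -0.0632  0.0427] rot [-179.94    0.23    0.8 ] gap 0.5623408253376772 F [-0.4  0.5 -1.1] g 5.90846222199616
shift [0.0411 0.0023 0.0165] turn 0.014
[ 0.16565505 -0.72736163  0.61909262] [-121.61848751   -0.27577966  -28.07702748] [[354.09703382   0.         252.98933467]
 [  0.         354.09703382 192.06966575]
 [  0.           0.           1.        ]]
bush [([0.653, -0.07, 0.032], 0.59)]
tongs_left [([0.416, -0.05, 0.054], 0.7)]
tongs_right [([0.442, -0.09, 0.053], 0.8)]
tongs [([0.415, -0.072, 0.048], 0.75)]
```

View pics/s2.png

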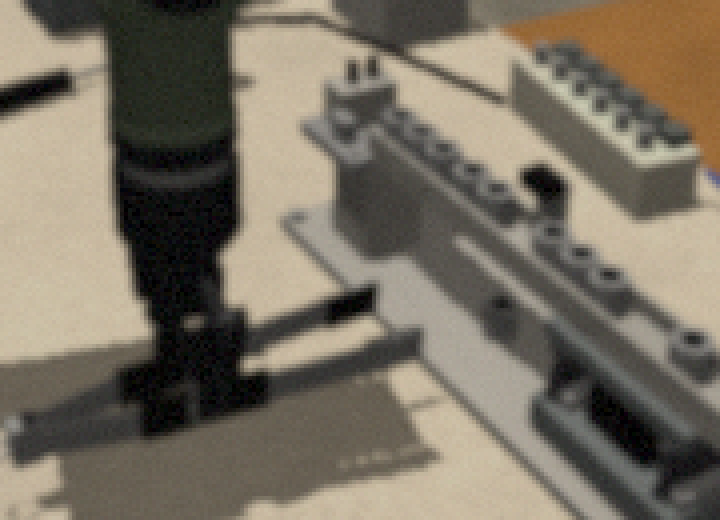

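Run:
```python
from h import *
eye,rpy,K=side;M=R.from_euler('xyz',rpy,degrees=True).as_matrix()
def pr(P):
    q=K@(M.T@(np.array(P)-eye));q=q[:2]/q[2];return np.round((q-[170,140])*4,1)
for dz in(-.01,-.005,0,.005,.01):
    print(dz,'jaw tip R bot/top',pr([.571,-.093,.039+dz]),pr([.571,-.093,.065+dz]),'L top',pr([.571,-.029,.065+dz]),'back',pr([.276,-.065,.037-dz]),pr([.276,-.065,.06-dz]))
print('bush',pr([.657,-.065,.012]),pr([.657,-.065,.038]))
```

```text
-0.01 jaw tip R bot/top [415.9 371.5] [417.3 340.3] L top [369.8 291. ] back [-33.6 465.3] [-38.8 435.6]
-0.005 jaw tip R bot/top [416.2 365.5] [417.6 334.2] L top [369.9 285.1] back [-32.5 471.7] [-37.6 442.1]
0 jaw tip R bot/top [416.5 359.6] [417.9 328.1] L top [370.  279.1] back [-31.4 478. ] [-36.5 448.6]
0.005 jaw tip R bot/top [416.7 353.6] [418.2 321.9] L top [370.2 273.1] back [-30.4 484.3] [-35.4 455.1]
0.01 jaw tip R bot/top [417.  347.6] [418.5 315.7] L top [370.3 267.1] back [-29.3 490.5] [-34.3 461.5]
bush [498.1 333.9] [500.6 304.2]
```

servo_tool([
  [0,0.001,0.006,0.007],
  [0,0.002,0.012,0.014],
  [0,0.002,0.018,0.014],
  [0,0.002,0.018,0.014],
  [0,0.002,0.018,0.014],
])

```text
clock: 6.38
tool_pos: [0.4201, -0.065, 0.0257]
tool_rot: [-180.0, 0.1, -0.0]
ft_force: [1.3, 0.5, -1.4]
finger_gap: 0.561
grasp_force: 5.9
```

servo_tool([
  [0.008,0,0,0],
  [0.02,0,0,0],
  [0.034,0,0,0],
  [0.05,0,0,0],
  [0.05,0,0,0],
])

```text
clock: 6.8
tool_pos: [0.4753, -0.0656, 0.027]
tool_rot: [180.0, -0.4, 0.0]
ft_force: [1.0, -0.1, -0.4]
finger_gap: 0.559
grasp_force: 5.9
```

Run:
```python
from h import *
from plant import bot
import cv2
go(bot.get_obs(),[.525,-.065,.024],0)
p=bot.capture('side');c=p['color'][:,:,::-1]
cv2.imwrite('pics/s3.png',cv2.resize(c[160:260,220:350],None,fx=6,fy=6,interpolation=3)[:600])
```

```text
t 6.8 pos [ 0.4753 -0.0656  0.027 ] rot [ 1.7995e+02 -3.7000e-01  1.0000e-02] gap 0.558738679143957 F [ 1.  -0.1 -0.4] g 5.908704140310874
shift [ 0.0497 -0.0006  0.0033] turn 0.0
```

View pics/s3.png

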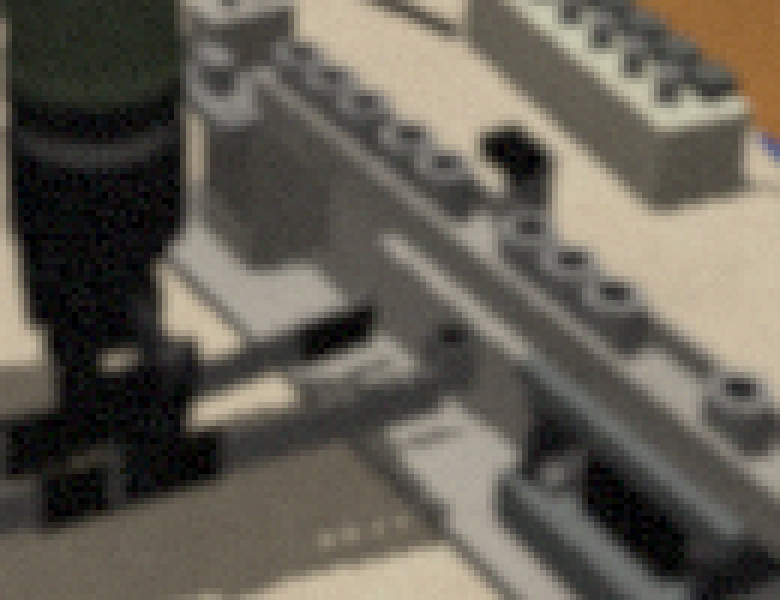

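servo_tool([
  [0.01,0,0.001,0],
  [0.022,0,0.003,0],
  [0.034,0,0.003,0],
  [0.045,0,0.003,0],
  [0.05,0,0.003,0],
])

```text
clock: 7.27
tool_pos: [0.5219, -0.0653, 0.0233]
tool_rot: [180.0, -0.1, -0.0]
ft_force: [0.9, 0.3, -0.6]
finger_gap: 0.564
grasp_force: 5.9
```

servo_tool([
  [0,0,0,0],
  [0,0,0,0],
])

```text
clock: 7.43
tool_pos: [0.5198, -0.0651, 0.0231]
tool_rot: [-180.0, 0.1, -0.0]
ft_force: [-0.6, -0.4, -2.3]
finger_gap: 0.566
grasp_force: 5.9
```

Run:
```python
from h import *
from plant import bot
import cv2
go(bot.get_obs(),[.525,-.065,.024],0)
p=bot.capture('side');c=p['color'][:,:,::-1]
cv2.imwrite('pics/s4.png',cv2.resize(c[160:260,220:350],None,fx=6,fy=6,interpolation=3)[:600])
```

```text
t 7.4333 pos [ 0.5198 -0.0651  0.0231] rot [-1.7999e+02  8.0000e-02 -1.0000e-02] gap 0.5657032234767001 F [-0.6 -0.4 -2.3] g 5.90769825692405
shift [ 0.0052 -0.0001 -0.0009] turn -0.0
```

View pics/s4.png

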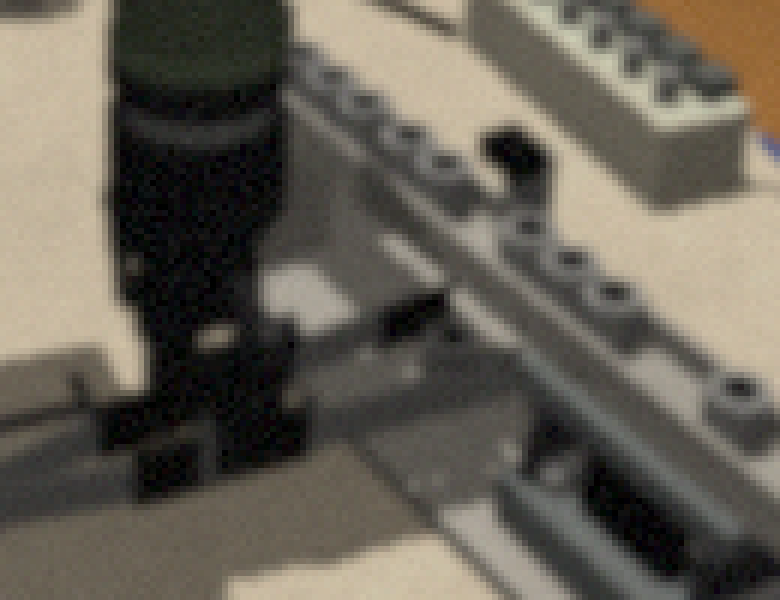

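servo_tool([
  [0.003,0,0,0],
  [0.006,0,0,0],
  [0.006,0,0,0],
])

```text
clock: 7.73
tool_pos: [0.5271, -0.0652, 0.0235]
tool_rot: [180.0, -0.1, -0.0]
ft_force: [-0.6, -0.2, -0.3]
finger_gap: 0.565
grasp_force: 5.9
```

servo_tool([
  [0,0,0,0],
  [0,0,0,0],
  [0,0,0,0],
  [0,0,0,0],
  [0,0,0,0],
], hand=140, squeeze=35)

```text
clock: 8.15
tool_pos: [0.5264, -0.0652, 0.0233]
tool_rot: [-180.0, 0.0, -0.0]
ft_force: [0.2, -0.6, -1.3]
finger_gap: 0.455
grasp_force: 7.1
```

servo_tool([
  [0,0,0,0],
  [0,0,0,0],
  [0,0,0,0],
  [0,0,0,0],
  [0,0,0,0],
], hand=185)

```text
clock: 8.57
tool_pos: [0.5265, -0.0652, 0.0233]
tool_rot: [-180.0, -0.0, -0.0]
ft_force: [-0.8, 0.5, 0.6]
finger_gap: 0.406
grasp_force: 38.8
```

servo_tool([
  [0,0,-0.003,0],
  [0,0,-0.007,0],
  [0,0,-0.012,0],
  [-0.004,0,-0.014,0],
  [-0.01,0,-0.014,0],
])

```text
clock: 8.98
tool_pos: [0.5172, -0.0653, 0.0381]
tool_rot: [180.0, -0.1, -0.0]
ft_force: [-0.0, -0.4, -2.6]
finger_gap: 0.404
grasp_force: 38.6
```

servo_tool([
  [-0.015,0,0,0],
  [-0.032,0,0,0],
  [-0.05,0,0,0],
  [-0.068,0,0,0],
  [-0.08,0,0,0],
])

```text
clock: 9.4
tool_pos: [0.4334, -0.0649, 0.0371]
tool_rot: [-180.0, 0.2, -0.0]
ft_force: [0.3, 0.7, -2.4]
finger_gap: 0.406
grasp_force: 38.6
```

servo_tool([
  [-0.01,0,0,0],
  [-0.025,0,0,0],
  [-0.04,0,0,0],
  [-0.05,0,0,0],
  [-0.05,0,0,0],
])

```text
clock: 9.82
tool_pos: [0.3837, -0.0648, 0.0371]
tool_rot: [-180.0, 0.2, -0.0]
ft_force: [-1.0, -0.4, -1.1]
finger_gap: 0.404
grasp_force: 38.6
```

Run:
```python
from h import *
from plant import bot
import cv2
go(bot.get_obs(),[.39,-.065,.22],0)
p=bot.capture('side');c=p['color'][:,:,::-1]
cv2.imwrite('pics/s5.png',cv2.resize(c[150:270,170:350],None,fx=4,fy=4,interpolation=3))
```

```text
t 9.8167 pos [ 0.3837 -0.0648  0.0371] rot [-1.7996e+02  1.7000e-01 -3.0000e-02] gap 0.40409723958429505 F [-1.  -0.4 -1.1] g 38.631353974342346
shift [ 5.800e-03  1.000e-04 -1.829e-01] turn -0.001
```

View pics/s5.png

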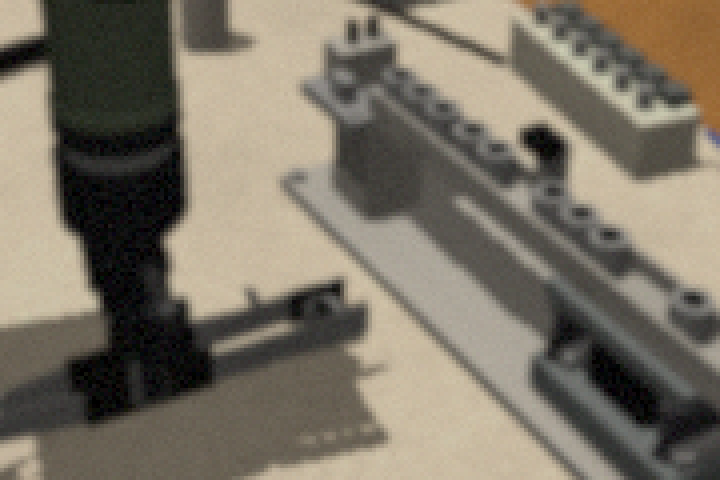

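servo_tool([
  [0,0,-0.012,0],
  [0,0,-0.032,0],
  [0,0,-0.055,0],
  [0,0,-0.08,0],
  [0,0,-0.1,0],
])

```text
clock: 10.28
tool_pos: [0.3882, -0.0654, 0.1392]
tool_rot: [180.0, -0.2, -0.0]
ft_force: [0.7, 0.2, -2.4]
finger_gap: 0.405
grasp_force: 38.6
```

servo_tool([
  [0,0,-0.02,0],
  [0,0,-0.045,0],
  [0,0,-0.07,0],
  [0,0,-0.085,0],
  [0,0,-0.09,0],
])

```text
clock: 10.7
tool_pos: [0.389, -0.0656, 0.2302]
tool_rot: [179.9, -0.4, -0.0]
ft_force: [0.1, -0.2, -2.0]
finger_gap: 0.406
grasp_force: 38.6
```

servo_tool([
  [0,0,0,0],
  [0,0,0,0],
  [0,0,0,0],
  [0,0,0,0],
  [0,0,0,0],
])

```text
clock: 11.12
tool_pos: [0.3861, -0.0651, 0.2263]
tool_rot: [-180.0, 0.1, -0.0]
ft_force: [-0.1, -0.3, -2.6]
finger_gap: 0.406
grasp_force: 38.6
```

Run:
```python
from h import *
from plant import bot
import cv2
go(bot.get_obs(),[.39,-.065,.22],0)
p=bot.capture('side')
for n in['bush','tongs_left','tongs_right']:
    print(n,[(np.round(d['point'],3).tolist(),round(d['confidence'],2)) for d in bot.search_frame(p,n)[:3]])
c=p['color'][:,:,::-1]
cv2.imwrite('pics/s6.png',cv2.resize(c[80:260,150:350],None,fx=3,fy=3,interpolation=3))
```

```text
t 11.1167 pos [ 0.3861 -0.0651  0.2263] rot [-1.7997e+02  1.2000e-01 -1.0000e-02] gap 0.40600077840879517 F [-0.1 -0.3 -2.6] g 38.62911343574524
shift [ 0.0039 -0.0001  0.0063] turn -0.0
bush []
tongs_left [([0.424, -0.054, 0.242], 0.65)]
tongs_right [([0.406, -0.084, 0.232], 0.91)]
```

View pics/s6.png

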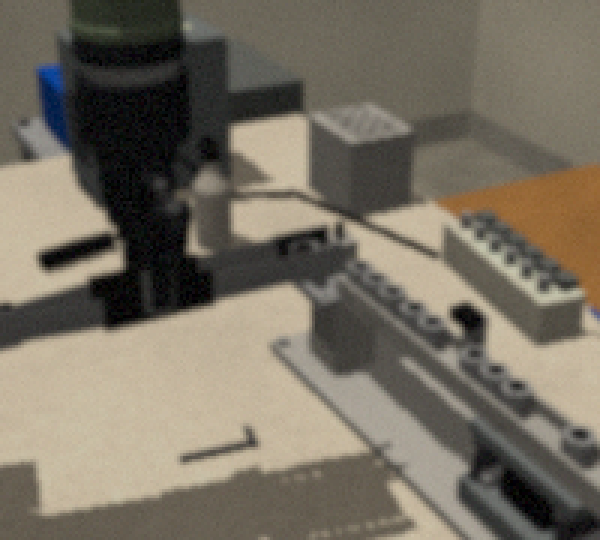

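The picture shows the bush ring in the jaws at about pixel (298,243), held up level. The hex key and the other things are where they were, so I'm handing in.

```bash
python3 -c "
from plant import bot
print(bot.finish_job())"
```

```text
the job is handed in; nothing more can be done
None
```

The bush was drawn out from under the track and is held up in the tongs, its underside about 21 cm above the table by my estimate. The job is handed in at about 11 s on the clock, and no verdict was returned.

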